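Fish the stirring paddle out from under the trough covers

ROBOT

A 6-joint arm with a two-finger parallel gripper is mounted at the origin on the work surface. World frame = base frame: x ahead of the robot, y to its left, z up, the work surface at z = 0. Lengths are in m, angles in rad, forces in N, time in s.
With the tool pointing down it reaches from about 0.3 to 0.75 m from the base axis. Payload 8.5 kg.
Tool frame: the origin (TCP) lies on the centre line of the jaws, within the pads' length; the fingertips stand r.tip_extent ahead of it and the grasp point (between the pads) lies 3 mm ahead of it (r.tip_extent is the distance from the TCP to the fingertips, in m); z points along the fingers, y is the line along which they close (so a half turn about z gives the same grasp; the last joint's range is limited). The gripper opens to 88 mm and grips with 3 to 60 N. Pads are 18 mm wide; open, the fingers measure 123 mm over their backs; the gripper's body (75 mm by 187 mm) begins 45 mm behind the grasp point.
Start: joints at [-1.505, 0.381, 1.297, -0, 1.464, -0.215], TCP at [0.152, -0.528, 0.261] pointing down, gripper open.
Joint ranges: [-3.11, 3.11], [-0.89, 2.33], [0.22, 2.48], [-1.42, 4.56], [0.17, 2.85], [-2.88, 2.88]. Speed limits (rad/s): [2.39, 2.39, 3.14, 3.14, 3.14, 3.14].

INTERFACE

Orientations are given as a 3x3 rotation matrix whose columns are the frame's x, y, z axes.
In Python, from bench import r gives the robot as it stands.
- The arm moves only by the tool jog_arm, never from a script. Its argument "steps" is a list of rows, each a list of 7 numbers: the shift along the tool's x, y, z in mm, then the turn, a rotation vector about the tool's x, y, z in degrees, then the opening in per cent of the stroke, from 0 (shut) to 100 (fully open). A call has 1 to 20 rows; each row is the pose to reach, as a shift and turn from the pose commanded when the call began, along the tool's axes at that moment; what a row does not reach only later rows make up. A row lasts 1/12 s, in which the tool goes at most 41.7 mm and 7.16 degrees, less where a joint would pass 70% of its speed; a pose out of reach is approached as far as the arm can. A call with a gripper value outside its range is refused whole. The fingers move at their own pace and stop on an object; "grip_force" is the grip in N (left out, the last holds). Time passes only in rows, so rows that repeat a pose let the fingers close. It gives the time, the measured TCP pose, the force, the opening and the grip force at its end, in the units of the state.
- r.get_obs(): the state, without advancing time (a new reading comes with each control period).
- r.capture(name): name is "scene" or "side" or "wrist"; returns the picture (480x640x3 uint8, red, green, blue); there is no depth.
- r.get_calibration(name): a dict with "fx", "fy", "cx", "cy" (pixels), "rvec" (rotation vector, rad) and "tvec" (3), from world to camera coordinates, as OpenCV has them. Camera axes: x right, y down, z forward; pixel columns grow to the right and rows downward; lengths in m; the calibration is good to about 2 mm. A picture is of the moment at which its call begins: read the wrist's pose just before it. get_calibration takes no time and is no camera call; for the wrist camera it gives the pose at the moment of the call.
- r.hand_in(): hands the job in; it is judged then, once.
Trained networks look in the newest picture that a camera, given by its name, has taken for a name from the list of things; names that differ only in an ending like _2 or _b are one class to them, and where a whole thing is asked for, a point or a joint stands for the part that bears it (a point fixed in the world has none). Each returns a list of dicts, best first, with "confidence" (0 to 1); they miss things now and then, are a little off and sometimes report something else, mostly with a low value. They report only what shows in the picture. A call takes as long as a camera call.
- r.recognise(camera, query): "box" ([centre column, centre row, width, height] in pixels, round what is visible of it).
- r.regions_of(camera, query): "region" (480x640 bool, what is visible of it) and "box" ([centre column, centre row, width, height] in pixels, round what is visible of it).
- r.spot_point(camera, query): "at" ([column, row] in pixels: a listed point, or the origin of a listed thing).
The state is a dict: "t": time; "q": joint angles; "dq": joint speeds; "joint_efforts": joint torques, N m; "eef_pos": TCP position; "tcp_rot": TCP orientation; "force": force on the tool from outside, world axes, zero at the start; "ft_torque": the same for the moment, N m; "gripper_width": finger opening in m; "finger_force": force on a finger pad.
Only numpy, scipy, OpenCV 4.12 (cv2) and the standard library are available. Lean on these libraries where they do the work, as an engineer would, in place of code of your own. Each camera call takes 0.05 s, during which the arm holds its last target. There are 200 camera calls.

TASK

The wooden stirring paddle lies flat in the steel rinse trough with both ends caught under the clear covers, and it is longer than the opening between them. Tilt it and draw it out slantwise, one end first, through the opening, without forcing it against the trough. Finish still holding it in the gripper, still and level, a good hand's breadth (about 100 mm) above the top of the covers and over the trough, and leave the jar, bowl and can alone.

Things in the scene. Friction and masses are not known exactly. Their poses are not given: they have to be found in the camera images.
- trough: Shallow steel rinse trough, fixed, 192 x 442 mm outside, 64 mm high. Origin: centre of its underside; own y along its length, z up. Inside 180 mm wide (x), 430 mm long (y), flat floor 6 mm above the origin. A fixed clear cover closes each end for 110 mm, leaving an opening 210 mm (y) x 180 mm (x) centred on the origin; 54 mm free height between floor and covers. Bar handles outside the ends.
- cover_edge_left (a point): Middle of the inner edge of the clear cover plate at the trough's +y end, on its top face: 105 mm along the trough's +y from its origin, 64 mm up. Plate 4 mm thick, full inner width, its top level with the trough's rim.
- cover_edge_right (a point): The same at the -y end, 105 mm along the trough's own -y.
- paddle_mid (a point): Middle of the wooden paddle's 300 mm length and 18 mm thickness. Own x: along it to the blade end, z up; starts flat, along the trough, blade to the trough's +y. Handle: bar 26 mm wide, 18 mm thick, from the handle end to 50 mm past the middle, then the blade 50 mm wide, 12 mm thick; that shoulder shows in the opening. Balance point 9 mm to the blade side. 110 to 220 g.
- paddle_blade_end (a point): Centre of the paddle's blade end, 150 mm from its middle.
- paddle_handle_end (a point): Centre of the paddle's handle end, 150 mm from its middle.
- jar_mid (a point): Bystander: glass jar with steel lid, 76 mm across, 120 mm high; this point half-way up. Leave alone.
- bowl_mid (a point): Bystander: open steel bowl, 140 mm across, 60 mm high; this point on its axis, half-way up. Leave alone.
- can_mid (a point): Bystander: food can, 74 mm across, 90 mm high; this point half-way up. Leave alone.

How it is judged:
On the way:
1. one end of the paddle is up through the opening while the other is still below the covers (((z of paddle_blade_end in the frame of trough above 0.075 m and z of paddle_handle_end in the frame of trough below 0.051 m) or (z of paddle_handle_end in the frame of trough above 0.075 m and z of paddle_blade_end in the frame of trough below 0.051 m))), for 0.1 s.
At the end, for the whole second after the job is handed in: The paddle is held in the fingers alone, at rest (under 30 mm/s), level to within 15 degrees, its middle and both ends at least 80 mm above the top of the covers, its middle within 200 mm (level distance) of the trough's centre, touching nothing else (z of each of paddle_blade_end, paddle_handle_end, paddle_mid in the frame of trough above 0.144 m and horizontal distance between paddle_mid and trough below 0.2 m and angle between paddle_mid's own x axis and vertical between 1.31 and 1.83 rad and contact force between paddle and the fingers above 1 N and contact force between paddle and trough below 0.1 N and linear speed of paddle below 0.03 m/s); the arm keeps its last pose, push and grip.
It fails at once if a bystander is pushed more than 20 mm (distance of any of jar_mid, bowl_mid, can_mid from where it was at the start of the episode above 0.02 m).
It fails at once if the paddle is forced against the trough with more than 50 N (contact force between paddle and trough above 50 N).
It also fails if it takes over 40 s, if anything falls off the work surface, if the arm or the gripper's body presses on something with over 40 N, if the wrist force passes 120 N, or if a joint passes its speed limit or range.

## Working session

There is one attempt and no reset: what is moved stays moved. The work goes in short steps, Python scripts to look and compute and a tool call to move; the robot and the scene stay as the last step left them, time stands still between calls to the robot, and variables do not carry over. Pictures are saved under pics/ and viewed, at most 10 in all, crops included, and the job is handed in when it is done.

Besides the shell and the picture viewer there is one more tool, called as name(argument=value, ...) on one line, values as JSON. jog_arm: Moves the arm, as the interface text tells. Its arguments: {"type":"object","properties":{"steps":{"type":"array","items":{"type":"array","items":{"type":"number"}}},"grip_force":{"type":"number"}},"required":["steps"]}

```bash
mkdir -p pics
cat > h.py <<'E'
import numpy as np, cv2
from bench import r
def cal(c):
    k=r.get_calibration(c); K=np.array([[k['fx'],0,k['cx']],[0,k['fy'],k['cy']],[0,0,1.]])
    R=cv2.Rodrigues(np.array(k['rvec'],float))[0]; return K,R,np.array(k['tvec'],float).ravel()
def ray(c,px):
    K,R,t=cal(c); d=R.T@np.linalg.solve(K,[px[0],px[1],1]); return -R.T@t,d
def onz(c,px,z):
    o,d=ray(c,px); return o+d*(z-o[2])/d[2]
def tri(obs):
    A=0;b=0
    for c,px in obs:
        o,d=ray(c,px); d/=np.linalg.norm(d); P=np.eye(3)-np.outer(d,d); A=A+P; b=b+P@o
    return np.linalg.solve(A,b)
def proj(c,X):
    K,R,t=cal(c); p=K@(R@np.array(X)+t); return p[:2]/p[2]
E
python3 - <<'E'
from h import *
np.set_printoptions(precision=3,suppress=True)
print(r.tip_extent, r.get_obs())
Z=dict(trough=0,cover_edge_left=.064,cover_edge_right=.064,paddle_mid=.015,paddle_blade_end=.015,paddle_handle_end=.015,jar_mid=.06,bowl_mid=.03,can_mid=.045)
for c in ("scene","side"):
    im=r.capture(c); cv2.imwrite(f'pics/{c}0.png',im[:,:,::-1])
    o,_=ray(c,(320,240)); print(c,o)
    for n,z in Z.items():
        for d in r.spot_point(c,n)[:1]: print(n,np.array(d['at']),round(d['confidence'],2),onz(c,d['at'],z))
E
```

```text
0.022 {'t': 0.0, 'q': array([-1.505,  0.381,  1.298, -0.   ,  1.464, -0.215]), 'dq': array([-0.003,  0.   ,  0.   , -0.001,  0.   , -0.   ]), 'joint_efforts': array([  0.001, -43.793, -22.456,   0.071,   0.035,  -0.   ]), 'eef_pos': array([ 0.152, -0.528,  0.26 ]), 'tcp_rot': array([[ 0.961,  0.277, -0.   ],
       [ 0.277, -0.961,  0.001],
       [ 0.   , -0.001, -1.   ]]), 'force': array([ 0.324, -0.218,  1.043]), 'ft_torque': array([0.012, 0.035, 0.023]), 'finger_force': 0.0, 'gripper_width': 0.08778665082120812}
scene [ 1.373 -0.175  1.117]
trough [318.3 259. ] 0.69 [ 0.514 -0.005  0.   ]
cover_edge_left [358.9 243.1] 0.57 [0.532 0.096 0.064]
cover_edge_right [275.7 237.2] 0.65 [ 0.473 -0.108  0.064]
paddle_mid [314.3 249.1] 0.75 [ 0.491 -0.011  0.015]
paddle_blade_end [367.7 255.5] 0.72 [0.538 0.121 0.015]
jar_mid [485.7 214.1] 0.93 [0.495 0.451 0.06 ]
can_mid [162.4 305.5] 0.82 [ 0.616 -0.398  0.045]
side [0.034 0.957 0.867]
trough [320.  263.1] 0.78 [ 0.51  -0.011  0.   ]
cover_edge_left [296.3 263.5] 0.58 [0.53  0.088 0.064]
cover_edge_right [346.7 229. ] 0.76 [ 0.473 -0.111  0.064]
paddle_mid [325.4 264.2] 0.64 [0.487 0.004 0.015]
paddle_blade_end [409.8 185.3] 0.25 [ 0.406 -0.509  0.015]
paddle_handle_end [361.5 235.2] 0.71 [ 0.447 -0.165  0.015]
jar_mid [227.4 367.7] 0.67 [0.502 0.446 0.06 ]
bowl_mid [410.5 186. ] 0.66 [ 0.396 -0.48   0.03 ]
can_mid [345.8 179.2] 0.87 [ 0.603 -0.407  0.045]
```

View pics/scene0.png

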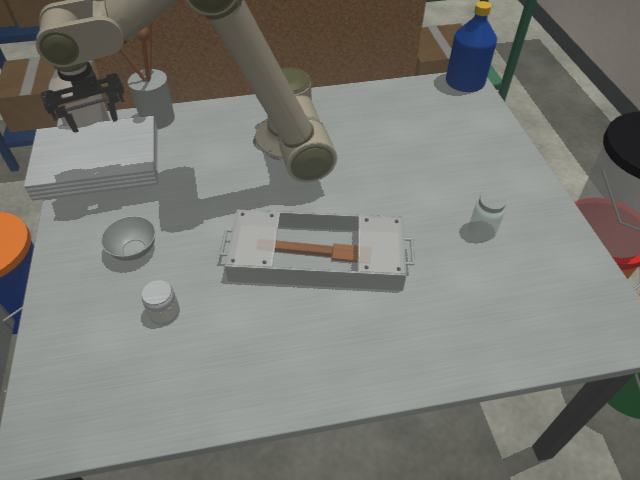

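View pics/side0.png

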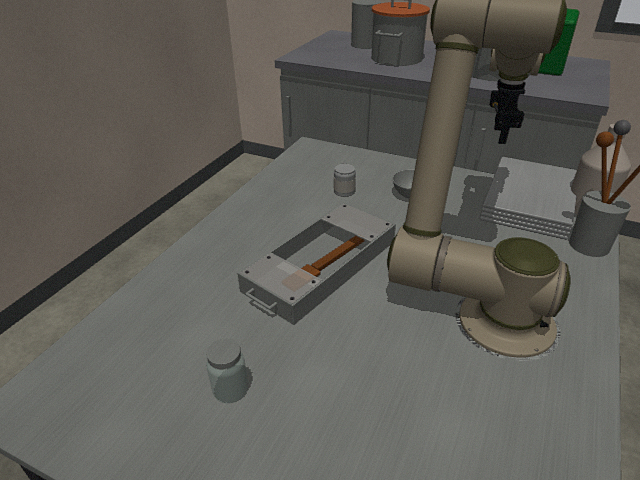

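The scene picture shows the trough at columns 222–410, rows 210–290, with the paddle lying along it: handle end near (258,244), shoulder near (333,252). The side picture agrees. The trough centre is about (0.50,-0.01), with its yaw near -16°. I'll move above it and measure with the wrist camera.

jog_arm(steps=[[233,-198,-40,0,0,-28,100],[466,-395,-60,0,0,-57,100],[466,-395,-60,0,0,-57,100],[466,-395,-60,0,0,-57,100],[466,-395,-60,0,0,-57,100],[466,-395,-60,0,0,-57,100],[466,-395,-60,0,0,-57,100],[466,-395,-60,0,0,-57,100],[466,-395,-60,0,0,-57,100],[466,-395,-60,0,0,-57,100],[466,-395,-60,0,0,-57,100],[466,-395,-60,0,0,-57,100],[466,-395,-60,0,0,-57,100],[466,-395,-60,0,0,-57,100],[466,-395,-60,0,0,-57,100],[466,-395,-60,0,0,-57,100],[466,-395,-60,0,0,-57,100],[466,-395,-60,0,0,-57,100],[466,-395,-60,0,0,-57,100]])

```text
t: 2.58
eef_pos: [0.4902, -0.0207, 0.3207]
tcp_rot: [[0.292, 0.956, -0.0], [0.956, -0.292, -0.0], [-0.0, -0.0, -1.0]]
force: [-0.4, -0.8, -0.1]
gripper_width: 0.0881
finger_force: 0.0
```

Run:
```python
from h import *
np.set_printoptions(precision=3,suppress=True)
o=r.get_obs(); print(o['t'],o['q'],o['eef_pos'],o['tcp_rot'])
Z=dict(trough=0,cover_edge_left=.064,cover_edge_right=.064,paddle_mid=.015,paddle_blade_end=.015,paddle_handle_end=.015)
c='wrist'
im=r.capture(c); cv2.imwrite(f'pics/{c}1.png',im[:,:,::-1]); print(ray(c,(320,240)))
for n,z in Z.items():
    for d in r.spot_point(c,n)[:1]: print(n,np.array(d['at']),round(d['confidence'],2),onz(c,d['at'],z))
for d in r.regions_of(c,'paddle_mid')[:1]:
    print(d['box'],d['confidence']); ys,xs=np.nonzero(d['region'])
    P=np.array([onz(c,(x,y),.021)[:2] for x,y in zip(xs[::20],ys[::20])]); m=P.mean(0); u=np.linalg.svd(P-m,full_matrices=False)[2][0]; s=(P-m)@u; print(m,u,s.min(),s.max())
```

```text
2.5833 [-0.284  0.236  1.336 -0.     1.57   0.013] [ 0.49  -0.021  0.321] [[ 0.292  0.956 -0.   ]
 [ 0.956 -0.292 -0.   ]
 [-0.    -0.    -1.   ]]
(array([0.515, 0.059, 0.444]), array([-0.081, -0.315, -0.946]))
cover_edge_left [321.2  86.9] 0.94 [0.533 0.093 0.064]
cover_edge_right [328.1 274.4] 0.85 [ 0.48  -0.113  0.064]
paddle_mid [313.2 190.2] 0.61 [ 0.49  -0.016  0.015]
[315.8, 180.2, 41.8, 184.1] 0.81
[0.503 0.013] [-0.299 -0.954] -0.08960408566512121 0.14324004409494262
```

View pics/wrist1.png

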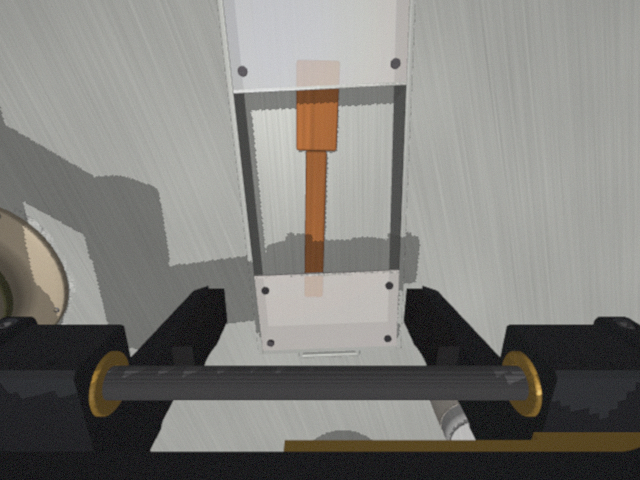

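The wrist picture shows the paddle plainly: blade end near (318,60), shoulder near (317,151), handle end near (313,297). The cover edges are at rows ~89 and ~274.

Run:
```python
from h import *
np.set_printoptions(precision=4,suppress=True)
c='wrist'; g=lambda p,z:onz(c,p,z)[:2]
b=g((318,60),.021);h=g((313.5,297),.024);sh=g((316.7,151),.021);hs=g((315.5,152),.024);hn=g((313.8,272),.024)
L=g((321,89),.064);R=g((328,274),.064)
print('b',b,'h',h,'len',np.linalg.norm(b-h),'sh',sh,np.linalg.norm(sh-b))
print('edges',L,R,np.linalg.norm(L-R)); v=(L-R)/np.linalg.norm(L-R); C=(L+R)/2; n=np.array([v[1],-v[0]])
a=(hs-hn)/np.linalg.norm(hs-hn); print('troughdir',v,np.degrees(np.arctan2(v[1],v[0])),'C',C,'handle yaw',np.degrees(np.arctan2(a[1],a[0])),np.degrees(np.arctan2(*(b-h)[::-1])))
for p in(b,h,sh): print('uv',(p-C)@v,(p-C)@n)
o=r.get_obs();M=o['tcp_rot'];G=sh-.041*(b-h)/np.linalg.norm(b-h)
print('grasp',G,'tool delta',M.T@(np.array([*G,.031])-o['eef_pos']))
```

```text
b [0.5392 0.1256] h [ 0.447  -0.1585] len 0.2986621218551699 sh [0.5089 0.0306] 0.09965830636361481
edges [0.532  0.0922] [ 0.4802 -0.1123] 0.21095802070765515
troughdir [0.2456 0.9694] 75.77994140542131 C [ 0.5061 -0.0101] handle yaw 72.27963071528085 72.03361407199868
uv 0.13962681313570105 -0.0012526839342675905
uv -0.15839710167435128 -0.02076701795628855
uv 0.04014831071276452 -0.007236460580660512
grasp [ 0.4963 -0.0084] tool delta [0.0128 0.002  0.2898]
```

jog_arm(steps=[[13,2,35,0,0,0.8,68],[13,2,70,0,0,0.8,68],[13,2,105,0,0,0.8,68],[13,2,140,0,0,0.8,68],[13,2,170,0,0,0.8,68],[13,2,200,0,0,0.8,68],[13,2,220,0,0,0.8,68],[13,2,235,0,0,0.8,68],[13,2,250,0,0,0.8,68],[13,2,260,0,0,0.8,68],[13,2,268,0,0,0.8,68],[13,2,275,0,0,0.8,68],[13,2,280,0,0,0.8,68],[13,2,284,0,0,0.8,68],[13,2,287,0,0,0.8,68],[13,2,289,0,0,0.8,68],[13,2,289,0,0,0.8,68]])

```text
t: 4.4
eef_pos: [0.4964, -0.0079, 0.0316]
tcp_rot: [[0.304, 0.953, -0.0], [0.953, -0.304, 0.0], [0.0, -0.0, -1.0]]
force: [-0.3, -0.4, 0.4]
gripper_width: 0.0597
finger_force: 0.0
```

Run:
```python
from h import *
for c in('scene','wrist'):
    im=r.capture(c)
    if c=='scene': im=cv2.resize(im[180:310,200:430],None,fx=3.4,fy=3.4)
    cv2.imwrite(f'pics/{c}2.png',im[:,:,::-1])
```

```text
(no output)
```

View pics/wrist2.png

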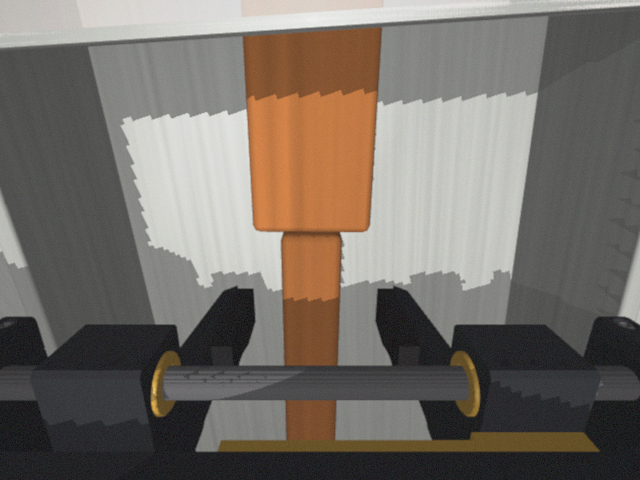

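The wrist picture shows the handle (columns 283–340) centred between the open fingers (253 and 377), with no contact. Now I'll grip, then lift a little.

jog_arm(steps=[[0,0,0,0,0,0,0],[0,0,0,0,0,0,0],[0,0,0,0,0,0,0],[0,0,0,0,0,0,0],[0,0,0,0,0,0,0],[0,0,0,0,0,0,0],[0,0,0,0,0,0,0],[0,0,0,0,0,0,0],[0,0,-2,0,0,0,0],[0,0,-4,0,0,0,0],[0,0,-7,0,0,0,0],[0,0,-10,0,0,0,0],[0,0,-12,0,0,0,0],[0,0,-12,0,0,0,0]], grip_force=45)

```text
t: 5.67
eef_pos: [0.4966, -0.008, 0.0443]
tcp_rot: [[0.304, 0.953, 0.001], [0.953, -0.304, -0.0], [0.0, 0.001, -1.0]]
force: [0.5, -0.3, -0.1]
gripper_width: 0.026
finger_force: 45.0
```

jog_arm(steps=[[-4,0,0,0,0,0,0],[-10,1,0,0,0,0,0],[-17,1,0,0,0,0,0],[-24,1,0,0,0,0,0],[-31,2,0,0,0,0,0],[-37,2,0,0,0,0,0],[-42,3,0,0,0,0,0],[-46,3,0,0,0,0,0],[-48,3,0,0,0,0,0],[-48,3,0,0,0,0,0]])

```text
t: 6.5
eef_pos: [0.4846, -0.0549, 0.0438]
tcp_rot: [[0.305, 0.952, -0.0], [0.952, -0.305, 0.0], [0.0, -0.0, -1.0]]
force: [0.0, 0.5, -1.5]
gripper_width: 0.0255
finger_force: 45.0
```

Run:
```python
from h import *
print(r.get_obs()['force'])
im=r.capture('scene'); cv2.imwrite('pics/s3.png',cv2.resize(im[180:310,200:430],None,fx=3.4,fy=3.4)[:,:,::-1])
```

```text
[ 0.02681629  0.51039448 -1.47216819]
```

View pics/s3.png

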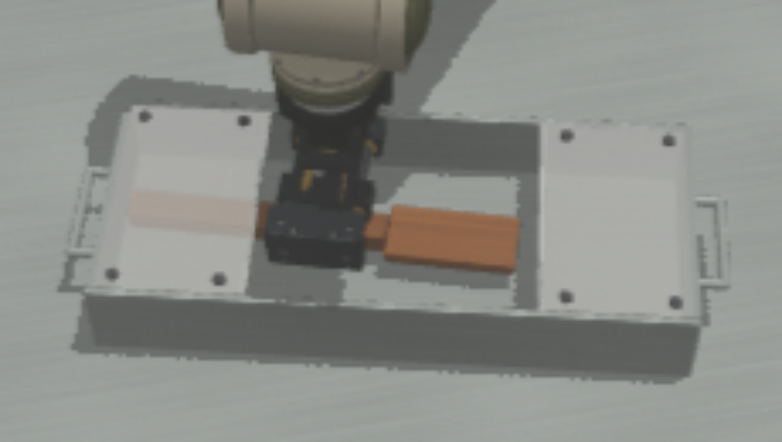

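The crop shows the paddle lifted and slid. The blade end (x≈518) is clear of the right-hand cover edge (x≈540), and the handle is still under the left cover. The force is only the paddle's weight, so I'll tilt about the handle end.

jog_arm(steps=[[-0.6,0,-4,0,1.8,0,0],[-1.4,0,-8,0,3.6,0,0],[-2.3,0,-11.7,0,5.4,0,0],[-3.4,0,-15.4,0,7.25,0,0],[-4.6,0,-19.2,0,9.1,0,0],[-6,0,-22.8,0,10.9,0,0],[-7.5,0,-26.6,0,12.7,0,0],[-9.3,0,-30.3,0,14.5,0,0],[-9.3,0,-30.3,0,14.5,0,0],[-9.3,0,-30.3,0,14.5,0,0],[-9.3,0,-30.3,0,14.5,0,0]])

```text
t: 7.47
eef_pos: [0.4818, -0.0631, 0.0739]
tcp_rot: [[0.294, 0.953, 0.076], [0.923, -0.304, 0.238], [0.25, -0.0, -0.968]]
force: [0.4, 1.0, -1.8]
gripper_width: 0.0256
finger_force: 45.0
```

Run:
```python
from h import *
print(r.get_obs()['force'])
a=r.capture('scene'); b=r.capture('side')
a=cv2.resize(a[170:310,200:430],(800,487)); cv2.imwrite('pics/s4.png',np.hstack([cv2.resize(a,(400,300)),cv2.resize(b[150:350,220:460],(400,300))])[:,:,::-1])
```

```text
[ 0.43891218  1.02526977 -1.79568144]
```

View pics/s4.png

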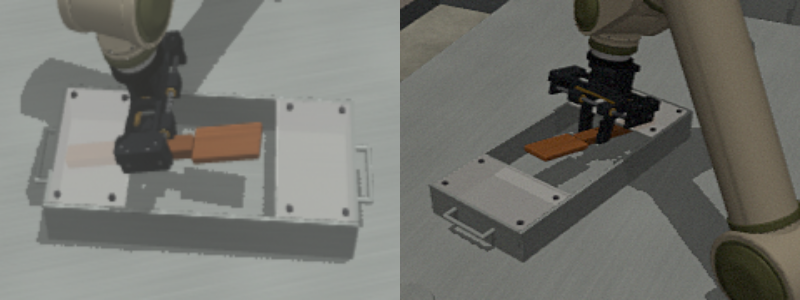

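The picture shows the blade up through the opening and the handle still under the left cover. The force is unchanged, so nothing is touching. Now I'll draw it out along its own axis.

jog_arm(steps=[[3,0,0,0,0,0,0],[8,0,0,0,0,0,0],[16,0,0,0,0,0,0],[24,0,0,0,0,0,0],[33,0,0,0,0,0,0],[42,0,0,0,0,0,0],[51,0,0,0,0,0,0],[60,0,0,0,0,0,0],[69,0,0,0,0,0,0],[78,0,0,0,0,0,0],[87,0,0,0,0,0,0],[96,0,0,0,0,0,0],[105,0,0,0,0,0,0],[112,0,0,0,0,0,0],[118,0,0,0,0,0,0],[123,0,0,0,0,0,0],[126,0,0,0,0,0,0],[126,0,0,0,0,0,0],[126,0,0,0,0,0,0]])

```text
t: 9.15
eef_pos: [0.5189, 0.0527, 0.1056]
tcp_rot: [[0.295, 0.953, 0.076], [0.922, -0.304, 0.238], [0.25, -0.0, -0.968]]
force: [0.8, -0.4, -0.9]
gripper_width: 0.0255
finger_force: 45.0
```

Run:
```python
from h import *
print(r.get_obs()['force'])
a=r.capture('scene'); b=r.capture('side')
cv2.imwrite('pics/s5.png',np.hstack([cv2.resize(a[150:310,200:430],(400,300)),cv2.resize(b[150:350,220:460],(400,300))])[:,:,::-1])
```

```text
[ 0.80674697 -0.36952021 -0.86493763]
```

View pics/s5.png

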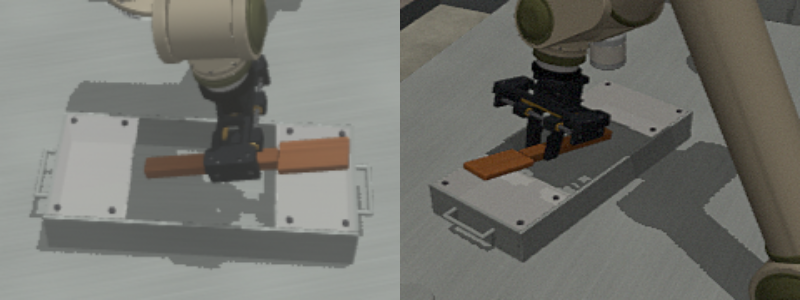

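The handle end is now inside the opening, clear of the left cover edge. Next I'll lift straight up, then level and centre it.

jog_arm(steps=[[2,0,-6,0,0,0,0],[4,0,-15,0,0,0,0],[7,0,-26,0,0,0,0],[10,0,-38,0,0,0,0],[13,0,-50,0,0,0,0],[16,0,-61,0,-1.5,0,0],[15,0,-70,0,-4,0,0],[11,0,-78,0,-6.5,0,0],[5,0,-84,0,-9,0,0],[-2,0,-88,0,-11,0,0],[-9,0,-92,0,-13,0,0],[-15,0,-94,0,-14,0,0],[-19,0,-96,0,-14.5,0,0],[-22,0,-97,0,-14.5,0,0],[-22,0,-97,0,-14.5,0,0],[-22,0,-97,0,-14.5,0,0],[-22,0,-97,0,-14.5,0,0],[-22,0,-97,0,-14.5,0,0]])

```text
t: 10.75
eef_pos: [0.5051, 0.0094, 0.1939]
tcp_rot: [[0.304, 0.953, -0.0], [0.953, -0.304, 0.0], [0.0, -0.0, -1.0]]
force: [-0.4, 0.2, -1.5]
gripper_width: 0.0256
finger_force: 45.0
```

Run:
```python
from h import *
np.set_printoptions(precision=3,suppress=True)
o=r.get_obs(); print(o['force'],o['dq'])
for c in('scene','side'): globals()[c]=r.capture(c)
for n in('paddle_mid','paddle_blade_end','paddle_handle_end'):
    l=[(c,d[0]['at']) for c in('scene','side') if (d:=r.spot_point(c,n))]
    print(n,len(l),tri(l) if len(l)==2 else l)
cv2.imwrite('pics/s6.png',np.hstack([cv2.resize(scene[130:310,180:430],(400,300)),cv2.resize(side[120:350,200:480],(400,300))])[:,:,::-1])
```

```text
[-0.419  0.21  -1.529] [ 0.     0.    -0.    -0.002 -0.002 -0.   ]
paddle_mid 2 [ 0.499 -0.108  0.15 ]
paddle_blade_end 2 [0.552 0.148 0.178]
paddle_handle_end 2 [ 0.459 -0.142  0.178]
```

View pics/s6.png

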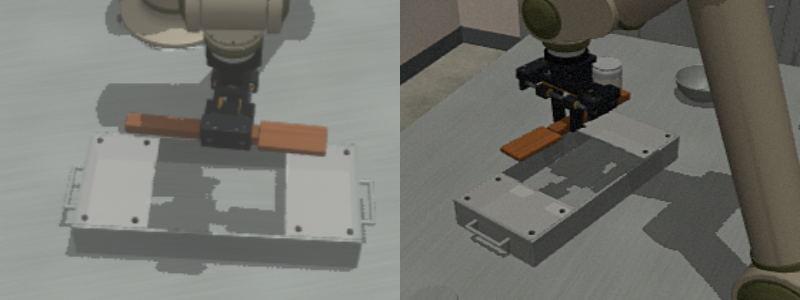

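The paddle is held level and still. Both ends are at z ≈ 0.178, about 114 mm above the covers, and its middle is over the trough. The `paddle_mid` reading is occluded by the gripper and doesn't fit the two ends, so I'm ignoring it.

```bash
python3 -c "
from bench import r
print(r.hand_in())"
```

```text
the job is handed in; nothing more can be done
None
```

I drew the paddle out blade first and handed the job in with it held level and still, about 114 mm above the covers and over the trough; I saw no sign of contact with the trough and kept clear of the jar, bowl and can, but the judge returned no verdict.

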